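# Change the burr of the deburring spindle and put the spares away

### The job

Change the burr of the deburring spindle, whose collet nut is already slack: take the worn black burr out of the collet and stand it in the free hole of the wooden block, set the gold burr from the block upright and fully home in the collet, then turn the nut clockwise until it grips the shank tightly. Then lay every yellow tube with a spare burr in the open drawer and push the drawer gently and fully shut. Leave everything else on the bench where it is.

Things in the scene. Friction and masses are not known exactly. Their poses are not given: they have to be found in the camera images.
- burr_grip (a point): The burr to fit: gold flat-ended cylindrical cutting head (20 mm diameter, 28 mm long) on a steel shank (12 mm diameter, 54 mm long) with a red band under the head; 82 mm long, 0.15 kg. It stands head up in one of the three holes of the block, 52 mm of it showing. This point is on its axis, 8 mm below the top of the head, 74 mm above the shank's end; z axis from shank to head.
- burr_tip (a point): Centre of the lower end face of the gold burr's shank, 74 mm below burr_grip along the burr's axis; z axis from shank to head. The end is rounded off.
- block: Dark wooden burr block fixed to the bench: 56 mm in its x, 140 mm in its y, 40 mm high; origin at the centre of its underside. Three upright holes in a row at y = -45, 0 and +45 mm, 15.5 mm wide with a 3 mm chamfer, 30 mm deep. At the start one holds the gold burr, one a plain steel burr that stays, and one is empty (find out which).
- burr_cone: Bright steel pointed burr with a green band in the block, 88 mm long (leave alone); origin at the lower end of its shank, z along it. Either this one or burr_flame is there, not both.
- burr_flame: Bright steel flame-shaped burr with a green band in the block, 89 mm long (leave alone); origin at the lower end of its shank, z along it.
- worn_grip (a point): The worn burr to be taken out: black, round-nosed head (20 mm diameter, straight for 21 mm, 28 mm long) on a steel shank (12 mm diameter, 54 mm long) with a blue band; 82 mm long, 0.15 kg. It stands loose in the slack collet, 32 mm of it showing, perhaps leaning by a few degrees. This point is on its axis, 8 mm below the top of the head, 74 mm above the shank's end; z axis from shank to head.
- worn_tip (a point): Centre of the lower end of the worn burr's shank, 74 mm below worn_grip along its axis; z axis from shank to head.
- collet_mouth (a point): Centre of the collet mouth at the top face of the collet nut, 156 mm above the bench, on the upright axis of the deburring spindle: a blue upright motor fixed to the bench (foot 170 mm across, aluminium flange 144 mm across at 102 mm height, steel nose of 37 mm up to the nut at 128 mm); it is locked. Three jaws, 15 mm clear between them when the nut is at 0 (1.8 mm less per rad).
- collet_stop (a point): Centre of the stop at the bottom of the collet, 50 mm below collet_mouth. A shank that is fully home rests on it; 32 mm of the burr then stands above the nut.
- nut_grip (a point): On the axis of the hexagonal steel collet nut, 10 mm below its top face; the nut is 38 mm across flats, 28 mm high. Its axes turn with the nut: the x axis is square to one pair of flats, the other pairs lie at 60 and 120 degrees. Tightening is clockwise seen from above. When the burr is home, a gripper astride the nut has it between its fingers.
- nut (a joint): Turn of the collet nut, rad, 0 to 3.1 (stop): grows as it is tightened (clockwise from above); starts at 0 to 0.5. Friction about 0.28 N m; it stays where it is left. The jaws meet the shank at about 1.7 rad; beyond that it turns more stiffly and the jaws press harder; firmly tight from about 2.4 rad. Takes two or more grasps.
- jaw0: One of the three steel jaws of the collet, inside the nut: nothing to handle. Origin on the spindle's axis when the nut is at 0.
- drawer_in (a point): Centre of the floor of the open upper drawer (grey inside, 56 mm above the bench) of a fixed red bench drawer unit 270 mm wide, 125 mm high. x axis: closing direction, z up. Inside 234 mm (x) by 242 mm (y), walls 44 mm high, front panel 58 mm above the floor. The unit's roof covers what lies beyond x = +50 mm or so while the drawer is fully open (50 to 79 mm at the start).
- drawer_front (a point): Middle of the outer face of the aluminium grip strip on the drawer's front, 102 mm above the bench. The strip is 240 mm wide (y), 10 mm high and stands 15 mm proud of the red front panel, whose top edge is 12 mm higher. Pushing here shuts the drawer.
- drawer (a joint): How far the drawer has been pushed in, m: 0 fully open, 0.20 fully shut; starts at 0.002 to 0.025. Friction about 2 N, plus 6 N per m/s; it stays where it is left.
- tube0_c (a point): Centre of spare burr tube 0: a closed square plastic tube with a spare burr in it, yellow with a black cap at the +x end, 110 mm long (its x axis), 24 mm wide and high, about 0.16 kg, lying on the bench. Two to four of these tubes are present in a run; an absent one has no reading.
- tube1_c (a point): Centre of spare burr tube 1: a closed square plastic tube with a spare burr in it, yellow with a black cap at the +x end, 110 mm long (its x axis), 24 mm wide and high, about 0.16 kg, lying on the bench. Two to four of these tubes are present in a run; an absent one has no reading.
- tube2_c (a point): Centre of spare burr tube 2: a closed square plastic tube with a spare burr in it, yellow with a black cap at the +x end, 110 mm long (its x axis), 24 mm wide and high, about 0.16 kg, lying on the bench. Two to four of these tubes are present in a run; an absent one has no reading.
- tube3_c (a point): Centre of spare burr tube 3: a closed square plastic tube with a spare burr in it, yellow with a black cap at the +x end, 110 mm long (its x axis), 24 mm wide and high, about 0.16 kg, lying on the bench. Two to four of these tubes are present in a run; an absent one has no reading.
- ferrule1: A brass hose ferrule standing on the bench, 37 mm diameter, 52 mm high (leave alone); origin at the centre of its underside.
- ferrule2: Another such ferrule (leave alone); origin at the centre of its underside.
- adaptor: A steel hex adaptor standing on the bench, 42 mm across, 46 mm high (leave alone); origin at the centre of its underside.
- spray: A spray can, 60 mm diameter, 150 mm high (leave alone); origin at the centre of its underside.
- spanner: A 190 mm spanner lying on the bench (leave alone); origin at the centre of its underside.

How it is judged:
By the outcome, as a careful person would: the job done as asked, in the order asked, and still so for the second after the job is handed in, with the robot touching nothing.
Of burr_flame, burr_cone only 1 to 1 are there at a start; the rules pass over those that are not, and their reading is None.
Of tube0, tube1, tube2, tube3 only 2 to 4 are there at a start; the rules pass over those that are not, and their reading is None.
At some moment in a run one of tube0, tube1, tube2, tube3 may be knocked a few centimetres aside while the robot is not near it.
It also fails if it takes over 210 s, if anything falls off the work surface, if the arm or the gripper's body presses on something with over 40 N, if the wrist force passes 120 N, or if a joint passes its speed limit or range.

### The arm

A 6-joint arm with a two-finger parallel gripper is mounted at the origin on the work surface. World frame = base frame: x ahead of the robot, y to its left, z up, the work surface at z = 0. Lengths are in m, angles in rad, forces in N, time in s.
With the tool pointing down it reaches from about 0.3 to 0.775 m from the base axis. Payload 14.6 kg.
Tool frame: the origin (TCP) lies at the very end of the fingers, on their centre line; the grasp point (between the pads) lies 19 mm behind it; z points along the fingers, y is the line along which they close (so a half turn about z gives the same grasp; the last joint's range is limited). The gripper opens to 94 mm and grips with 3 to 60 N. Pads are 16 mm wide; open, the fingers measure 119 mm over their backs; the gripper's body (75 mm by 177 mm) begins 78 mm behind the grasp point.
Start: joints at [1.078, 0.3, 1.521, -0, 1.321, -0.067], TCP at [0.227, 0.501, 0.205] pointing down, gripper open.
Joint ranges: [-3.03, 3.03], [-0.79, 2.21], [0.23, 2.52], [-1.04, 4.18], [0, 3.07], [-2.55, 2.55]. Speed limits (rad/s): [2.22, 2.22, 2.57, 3.14, 3.14, 3.14].

### API

Orientations are given as [roll, pitch, yaw] about the fixed x, y, z axes, in that order (R = Rz(yaw) Ry(pitch) Rx(roll)).
In Python, from station import ctrl gives the robot as it stands.
- The arm moves only by the shell command python3 -m pendant 'ROWS' [OPENING] [FORCE]. ROWS is JSON, a list of rows, each a list of 2 entries, a list of its own where there are three numbers: the shift along the world's x, y, z in cm, then the turn about the world's z in rad. A call has 1 to 20 rows; each row shifts and turns the commanded pose from where the row before left it; what a row does not reach is not made up. A row lasts 1/12 s, in which the tool goes at most 41.7 mm and 7.16 degrees, less where a joint would pass 70% of its speed; a pose out of reach is approached as far as the arm can. A call is refused whole if a number of a shift passes 4.17 or a number of a turn 0.125, either way. A call with a gripper value outside its range is refused whole. OPENING is the opening, from 0 (shut) to 1 (fully open), set as the call begins (- or left out, the last holds). The fingers move at their own pace and stop on an object; FORCE is the grip in N (left out, the last holds). Time passes only in rows, so rows that do not move let the fingers close. It gives the time, the measured TCP pose, the force, the opening and the grip force at its end, in the units of the state.
- ctrl.get_obs(): the state, without advancing time (a new reading comes with each control period).
- ctrl.camera(name): name is "scene" or "top" or "wrist"; returns a dict with "color" (420x560x3 uint8, red, green, blue), "intrinsics" (3x3 intrinsics, pixels), "camera_from_world" (4x4, takes a point from world to camera coordinates). Camera axes: x right, y down, z forward; pixel columns grow to the right and rows downward; lengths in m; the calibration is good to about 2 mm. A picture is of the moment at which its call begins. There is no depth.
- ctrl.hand_in(): hands the job in; it is judged then, once.
The state is a dict: "time_s": time; "qpos": joint angles; "joint_vel": joint speeds; "tau": joint torques, N m; "ee_pos": TCP position; "eef_rot": TCP orientation; "force": force on the tool from outside, world axes, zero at the start; "moment": the same for the moment, N m; "grip_width": finger opening in m; "grip_force": force on a finger pad.
Only numpy, scipy, OpenCV 4.12 (cv2) and the standard library are available. Lean on these libraries where they do the work, as an engineer would, in place of code of your own. Each camera call takes 0.05 s, during which the arm holds its last target. There are 200 camera calls.

## Working session

There is one attempt and no reset: what is moved stays moved. The work goes in short steps, Python scripts to look and compute and a shell command to move; the robot and the scene stay as the last step left them, time stands still between calls to the robot, and variables do not carry over. Pictures are saved under pics/ and viewed, at most 14 in all, crops included, and the job is handed in when it is done.

```bash
mkdir -p pics; ls
cat > h.py <<'E'
import numpy as np, cv2
from station import ctrl
def snap(name,fn=None,crop=None,scale=1):
    c=ctrl.camera(name); im=c["color"][:,:,::-1]
    np.savez(f'/tmp/{name}.npz',K=c["intrinsics"],T=c["camera_from_world"],im=im)
    if fn: save(name,fn,crop,scale)
    return c
def save(name,fn,crop=None,scale=1):
    im=np.load(f'/tmp/{name}.npz')['im']
    if crop: a,b,c_,d=crop; im=im[b:d,a:c_]
    cv2.imwrite('pics/'+fn,cv2.resize(im,None,fx=scale,fy=scale,interpolation=cv2.INTER_CUBIC))
def ray(name,u,v):
    d=np.load(f'/tmp/{name}.npz');K,T=d['K'],d['T'];R=T[:3,:3]
    return -R.T@T[:3,3], R.T@np.linalg.solve(K,[u,v,1])
def onz(name,u,v,z):
    o,d=ray(name,u,v); return o+d*(z-o[2])/d[2]
def proj(name,p):
    d=np.load(f'/tmp/{name}.npz');q=d['T'][:3]@np.r_[p,1];q=d['K']@q;return q[:2]/q[2]
E
python3 - <<'E'
from h import *
snap('top','top1.png',None,1.42);snap('scene','scene1.png',None,1.42)
for n in('top','scene'):
    print(n,np.load(f'/tmp/{n}.npz')['K'][0,0],ray(n,280,210))
o=ctrl.get_obs();print(o)
E
```

```text
pics
top 511.77491940895567 (array([0.2832962 , 0.04239768, 1.23453833]), array([ 0.20560697, -0.02932308, -0.97831047]))
scene 465.79143013719204 (array([ 1.14406569, -0.3918384 ,  0.8398101 ]), array([-0.615351  ,  0.40925535, -0.67377751]))
{'time_s': 0.1, 'qpos': array([ 1.07837726e+00,  3.00396337e-01,  1.52150604e+00,  2.00741224e-06,
        1.32072088e+00, -6.66112517e-02]), 'joint_vel': array([ 0.00094104, -0.00019303, -0.00168362,  0.00169235, -0.00065761,
       -0.00073823]), 'tau': array([-1.59508098e-03, -5.32637787e+01, -3.53282726e+01,  7.08582345e-02,
        2.34507979e-02, -3.44784723e-05]), 'ee_pos': array([0.22707713, 0.50067597, 0.20495909]), 'eef_rot': array([-3.14056447e+00, -7.05389434e-05,  2.71578431e+00]), 'force': array([0.05882119, 0.61347604, 0.22740332]), 'moment': array([-0.04896299,  0.00804688, -0.00022564]), 'grip_force': 0.0, 'grip_width': 0.09398416485721338}
```

View pics/top1.png

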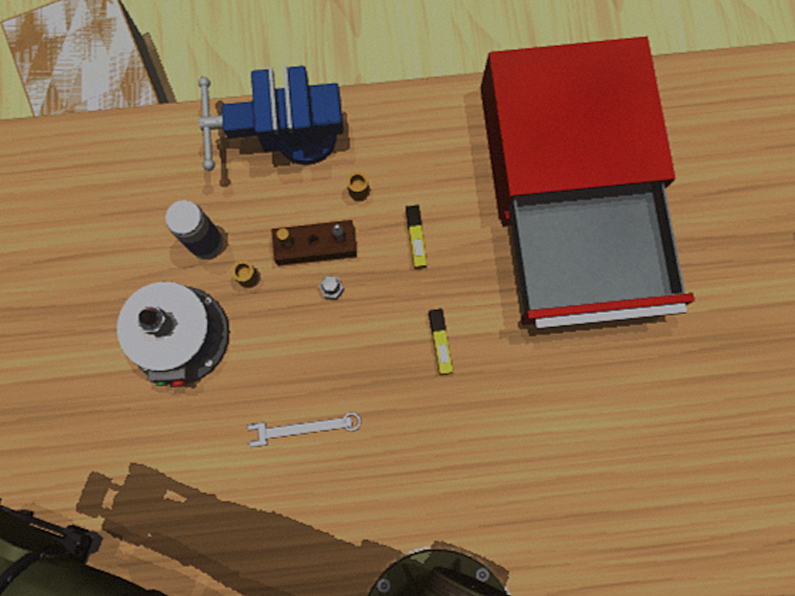

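View pics/scene1.png

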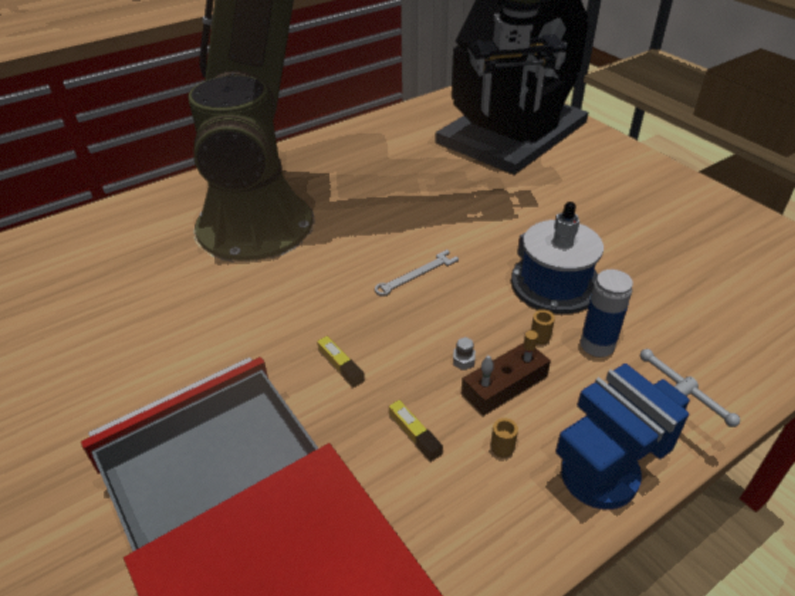

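The top view shows the spindle with the worn burr at (150,318), the block with gold at (283,235), the middle hole empty at (313,240) and steel at (337,230). Two tubes are at (416,236) and (441,341), and the drawer is at right. I'll enlarge next.

Run:
```python
from h import *
save('top','t2.png',(75,130,315,310),3.3);save('scene','s2.png',(300,125,470,305),3.3)
```

```text
(no output)
```

View pics/t2.png

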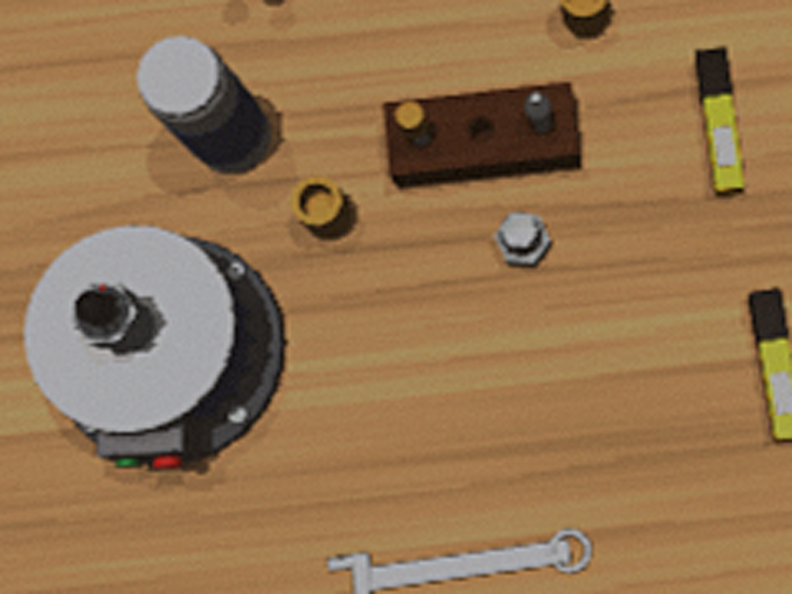

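View pics/s2.png

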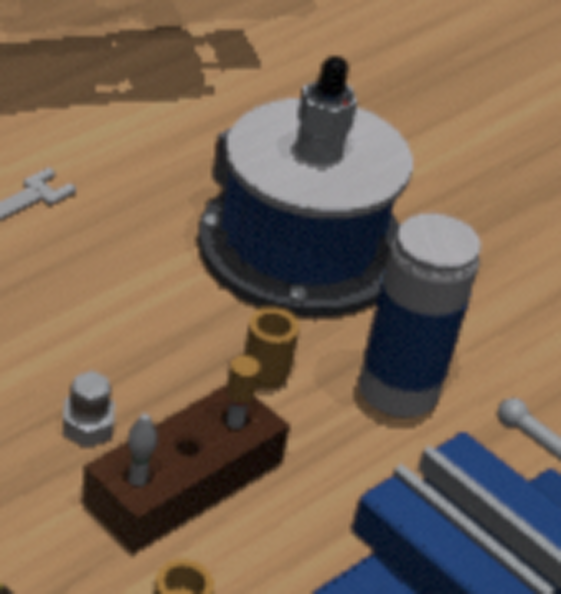

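Run:
```python
from h import *
T=lambda x,y,z:onz('top',75+x/3.3,130+y/3.3,z).round(4)
S=lambda x,y,z:onz('scene',300+x/3.3,125+y/3.3,z).round(4)
print('gold',T(409,116,.092),S(245,366,.092))
print('hole',T(482,127,.04),S(188,446,.04))
print('steel',T(537,98,.098),S(145,418,.098))
print('flange',T(130,329,.102),S(319,155,.102))
print('worn top',T(100,308,.185),S(334,68,.18))
print('red dot', T(103,288,.156),S(345,102,.156))
print('ferr',T(319,203,.052),'spray',T(180,76,.15),'adapt',T(523,232,.046))
print('block corners',[T(*p,.04) for p in((385,103),(572,84),(580,157),(397,176))])
print('tubeA',T(712,48,.024),T(729,190,.024),[T(*p,.024) for p in ((697,52),(728,48),(743,186),(716,192))])
print('tubeB',[T(*p,.024) for p in ((751,293),(780,290))])
F=lambda x,y,z:onz('top',x/1.42,y/1.42,z).round(4)
print('tubeB',[F(*p,.024) for p in ((429,311),(441,309),(452,373),(438,374))])
print('drawer floor',[F(*p,.056) for p in ((520,205),(529,305),(672,293))])
print('front',[F(*p,.114) for p in ((530,317),(692,299),(529,313),(692,296))])
print('strip',[F(*p,.107) for p in ((537,320),(687,308))],'roof',[F(*p,.125) for p in ((508,198),(673,179))])
```

```text
gold [0.649  0.1844 0.092 ] [0.6544 0.1861 0.092 ]
hole [0.6517 0.1381 0.04  ] [0.6547 0.1412 0.04  ]
steel [0.6509 0.0932 0.098 ] [0.6558 0.0958 0.098 ]
flange [0.515  0.3835 0.102 ] [0.524  0.3832 0.102 ]
worn top [0.5135 0.3769 0.185 ] [0.5199 0.3861 0.18  ]
red dot [0.5329 0.3837 0.156 ] [0.534  0.3889 0.156 ]
ferr [0.6034 0.2589 0.052 ] spray [0.6745 0.3286 0.15  ] adapt [0.5681 0.1146 0.046 ]
block corners [array([0.6775, 0.2078, 0.04  ]), array([0.6777, 0.0691, 0.04  ]), array([0.6214, 0.0685, 0.04  ]), array([0.621, 0.203, 0.04 ])]
tubeA [ 0.7001 -0.038   0.024 ] [ 0.5893 -0.0384  0.024 ] [array([ 0.6982, -0.0264,  0.024 ]), array([ 0.6989, -0.0499,  0.024 ]), array([ 0.5912, -0.049 ,  0.024 ]), array([ 0.5888, -0.0287,  0.024 ])]
tubeB [array([ 0.5105, -0.0457,  0.024 ]), array([ 0.5106, -0.067 ,  0.024 ])]
tubeB [array([ 0.5101, -0.0445,  0.024 ]), array([ 0.5114, -0.0652,  0.024 ]), array([ 0.4016, -0.0706,  0.024 ]), array([ 0.4023, -0.0472,  0.024 ])]
drawer floor [array([ 0.6705, -0.2171,  0.056 ]), array([ 0.497 , -0.2077,  0.056 ]), array([ 0.4925, -0.4459,  0.056 ])]
front [array([ 0.4673, -0.1942,  0.114 ]), array([ 0.4695, -0.4513,  0.114 ]), array([ 0.4738, -0.1936,  0.114 ]), array([ 0.4742, -0.4522,  0.114 ])]
strip [array([ 0.4626, -0.206 ,  0.107 ]), array([ 0.4571, -0.4439,  0.107 ])] roof [array([ 0.6615, -0.1844,  0.125 ]), array([ 0.6657, -0.4529,  0.125 ])]
```

```bash
python3 -m pendant '[[[0,0,3.2],0],[[0,0,3.2],0],[[0,0,3.2],0],[[2.93,-1.17,0],-0.1145],[[2.93,-1.17,0],-0.1145],[[2.93,-1.17,0],-0.1145],[[2.93,-1.17,0],-0.1145],[[2.93,-1.17,0],-0.1145],[[2.93,-1.17,0],-0.1145],[[2.93,-1.17,0],-0.1145],[[2.93,-1.17,0],-0.1145],[[2.93,-1.17,0],-0.1145],[[2.93,-1.17,0],-0.1145],[[0,0,0],0],[[0,0,0],0]]' 1 20
python3 - <<'E'
from h import *
snap('wrist','w1.png',None,1.42)
print(ray('wrist',280,210),np.load('/tmp/wrist.npz')['T'][:3,:3])
E
```

```text
time_s: 1.35
ee_pos: [0.5211, 0.383, 0.3003]
eef_rot: [-3.14, 0.001, 1.569]
force: [-0.7, 0.0, -0.1]
grip_width: 0.0939
grip_force: 0.0
(array([0.52157214, 0.46164506, 0.47932476]), array([ 0.00246293, -0.28077205, -0.95981105])) [[ 0.99999743 -0.00162307 -0.00158478]
 [-0.00112768 -0.96186146  0.27353476]
 [-0.0019683  -0.27353227 -0.96186081]]
```

View pics/w1.png

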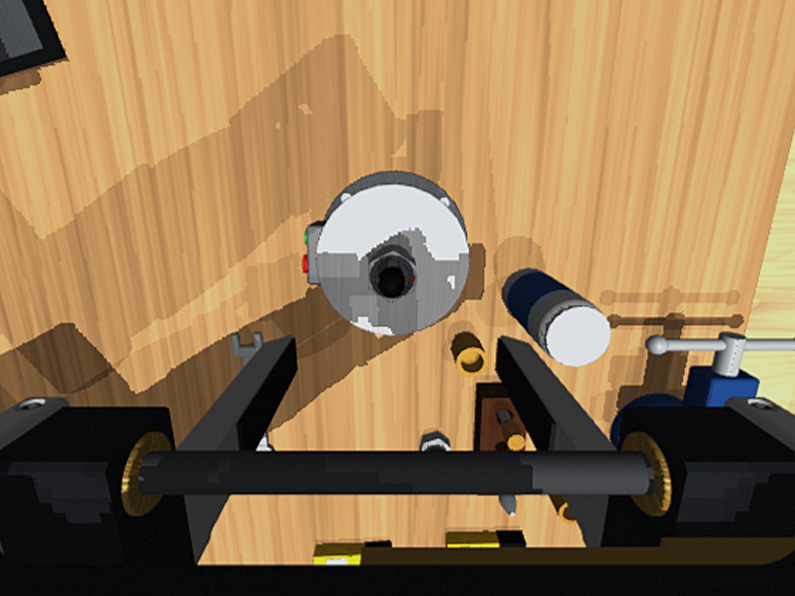

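The worn burr is at (391,280), centred between the fingers, and the red mark on the nut is at (411,279). I'll enlarge the nut.

Run:
```python
from h import *
save('wrist','w2.png',(215,110,340,245),4.4)
```

```text
(no output)
```

View pics/w2.png

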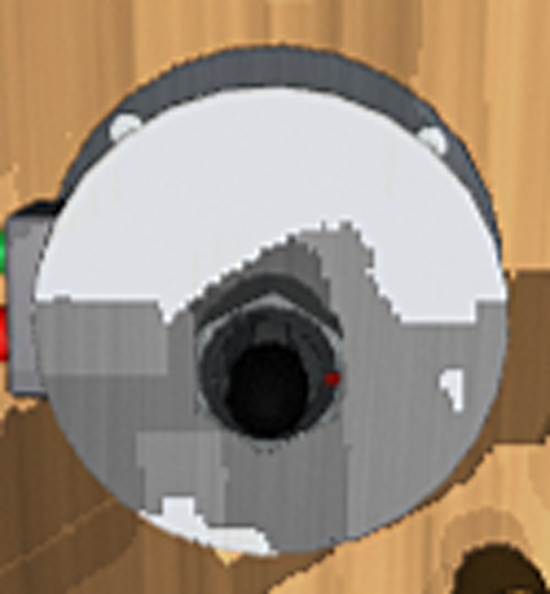

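Run:
```python
from h import *
W=lambda x,y,z:onz('wrist',215+x/4.4,110+y/4.4,z).round(4)
print('flange',W(271,321,.102),W(35,321,.102),W(507,321,.102),W(271,87,.102),W(271,554,.102))
print('ring',W(270,371,.156),'head',W(267,390,.180),'dot',W(332,379,.156))
c=np.array([.520,.3835])
d=np.load('/tmp/wrist.npz');im=d['im'].copy();im=cv2.resize(im[110:245,215:340],None,fx=6,fy=6,interpolation=cv2.INTER_CUBIC)
for z,col in((.156,(0,255,0)),(.128,(0,255,255))):
  a=np.radians(30+60*np.arange(6)); P=[proj('wrist',[*(c+.019/np.cos(np.pi/6)*np.array([np.cos(t),np.sin(t)])),z]) for t in a]
  P=((np.array(P)-[215,110])*6).astype(int)
  cv2.polylines(im,[P],True,col,1)
P=[proj('wrist',[*(c+.072*np.array([np.cos(t),np.sin(t)])),.102]) for t in np.linspace(0,6.28,60)]
cv2.polylines(im,[((np.array(P)-[215,110])*6).astype(int)],True,(255,0,255),1)
cv2.imwrite('pics/w3.png',cv2.resize(im[300:620,200:560],None,fx=1.6,fy=1.6))
```

```text
flange [0.5181 0.3885 0.102 ] [0.4472 0.3886 0.102 ] [0.5888 0.3884 0.102 ] [0.5183 0.4563 0.102 ] [0.5178 0.3137 0.102 ]
ring [0.5183 0.3858 0.156 ] head [0.5178 0.3867 0.18  ] dot [0.5344 0.3836 0.156 ]
```

View pics/w3.png

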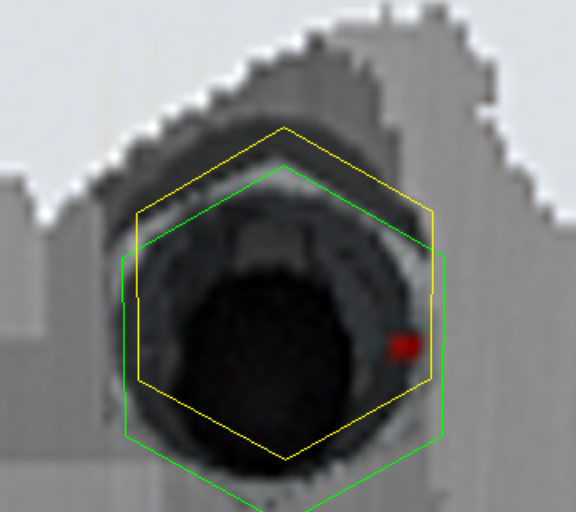

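```bash
python3 -m pendant '[[[-0.29,0.3,-2],0],[[0,0,-3],0],[[0,0,-3],0],[[0,0,-3],0],[[0,0,-2],0],[[0,0,-1],0],[[0,0,0],0],[[0,0,0],0]]' && python3 -m pendant '[[[0,0,0],0],[[0,0,0],0],[[0,0,0],0],[[0,0,0],0],[[0,0,0],0],[[0,0,0],0],[[0,0,0],0],[[0,0,0],0],[[0,0,0],0],[[0,0,0],0]]' 0 30 && python3 -m pendant '[[[0,0,1],0],[[0,0,2],0],[[0,0,3],0],[[0,0,3],0],[[0,0,3],0],[[0,0,0],0],[[0,0,0],0]]'
python3 - <<'E'
from h import *
snap('wrist');snap('scene');p=ctrl.get_obs()['ee_pos'];print(p)
a=cv2.resize(np.load('/tmp/wrist.npz')['im'],None,fx=1,fy=1)
u,v=map(int,proj('scene',p)); b=np.load('/tmp/scene.npz')['im'][v-60:v+90,u-70:u+70];print(u,v)
cv2.imwrite('pics/a1.png',np.hstack([a[90:390,100:460],cv2.resize(b,(280,300))]))
E
```

```text
time_s: 2.07
ee_pos: [0.517, 0.3875, 0.1626]
eef_rot: [3.141, -0.001, 1.572]
force: [0.6, 0.0, 0.8]
grip_width: 0.0942
grip_force: 0.0
time_s: 2.9
ee_pos: [0.5173, 0.3869, 0.1614]
eef_rot: [-3.142, 0.0, 1.571]
force: [0.1, -0.5, 0.7]
grip_width: 0.0306
grip_force: 0.0
time_s: 3.48
ee_pos: [0.5176, 0.3871, 0.2837]
eef_rot: [3.139, -0.002, 1.571]
force: [0.4, 0.6, -0.1]
grip_width: 0.0005
grip_force: 0.0
[0.517037   0.38671703 0.28065419]
407 108
```

View pics/a1.png

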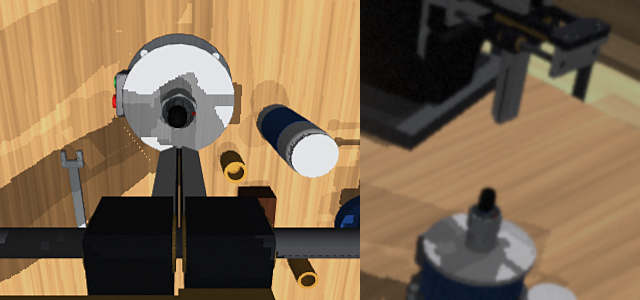

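The fingers hadn't closed yet, so I lifted away empty. The burr is still in the collet and undisturbed, so I'll retry with a longer wait.

```bash
python3 -m pendant '[[[0,0,0],0],[[0,0,0],0],[[0,0,0],0],[[0,0,0],0],[[0,0,0],0],[[0,0,0],0],[[0,0,0],0],[[0.1,-0.1,-3],0],[[0,0,-3],0],[[0,0,-3],0],[[0,0,-2],0],[[0,0,-1],0],[[0,0,0],0],[[0,0,0],0]]' 0.5 && python3 -m pendant '[[[0,0,0],0],[[0,0,0],0],[[0,0,0],0],[[0,0,0],0],[[0,0,0],0],[[0,0,0],0],[[0,0,0],0],[[0,0,0],0],[[0,0,0],0],[[0,0,0],0]]' 0 30
```

```text
time_s: 4.75
ee_pos: [0.5185, 0.3861, 0.1624]
eef_rot: [3.141, -0.0, 1.571]
force: [0.2, 0.7, 1.2]
grip_width: 0.0469
grip_force: 0.0
time_s: 5.58
ee_pos: [0.5185, 0.3859, 0.1618]
eef_rot: [3.141, -0.0, 1.571]
force: [1.9, -0.1, 4.4]
grip_width: 0.0194
grip_force: 30.0
```

```bash
python3 -m pendant '[[[0,0,0.5],0],[[0,0,1],0],[[0,0,2],0],[[0,0,2],0],[[0,0,2],0],[[0,0,2],0],[[0,0,0.5],0],[[0,0,0],0],[[0,0,0],0],[[0,0,0],0]]'
python3 - <<'E'
from h import *
snap('wrist');snap('scene');snap('top');o=ctrl.get_obs();p=o['ee_pos'];print(p,o['eef_rot'])
ims=[]
for n,s in(('wrist',75),('scene',40),('top',40)):
    u,v=proj(n,p-[0,0,.02]).astype(int); print(n,u,v)
    im=np.load(f'/tmp/{n}.npz')['im']; im=cv2.copyMakeBorder(im,80,80,80,80,cv2.BORDER_CONSTANT)
    ims.append(cv2.resize(im[v-s+80:v+s+80,u-s+80:u+s+80],(266,266),interpolation=cv2.INTER_CUBIC))
cv2.imwrite('pics/a2.png',np.hstack(ims))
E
```

```text
time_s: 6.42
ee_pos: [0.5179, 0.3857, 0.2598]
eef_rot: [-3.14, 0.001, 1.571]
force: [-1.2, -0.1, -1.9]
grip_width: 0.0191
grip_force: 30.0
[0.51806626 0.38575161 0.26037507] [-3.14019930e+00  9.35871991e-04  1.57081787e+00]
wrist 278 236
scene 404 124
top 91 216
```

View pics/a2.png

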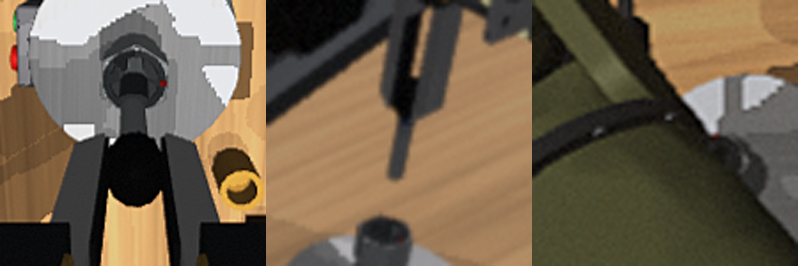

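Run:
```python
from h import *
print(onz('scene',403.1,136.5,.2055),onz('wrist',278,216,.2055), proj('wrist',[.518,.3857,.2055]),proj('scene',[.518,.3857,.2055]))
save('wrist','a3.png',(240,130,320,230),5); 
im=cv2.imread('pics/a3.png'); s=np.load('/tmp/scene.npz')['im'][95:155,375:435]; cv2.imwrite('pics/a3.png',np.hstack([im,cv2.resize(s,(390,500),interpolation=cv2.INTER_CUBIC)]))
```

```text
[0.51900657 0.38768106 0.2055    ] [0.51725823 0.39071214 0.2055    ] [278.87931127 221.64106623] [402.21710876 136.57609601]
```

View pics/a3.png

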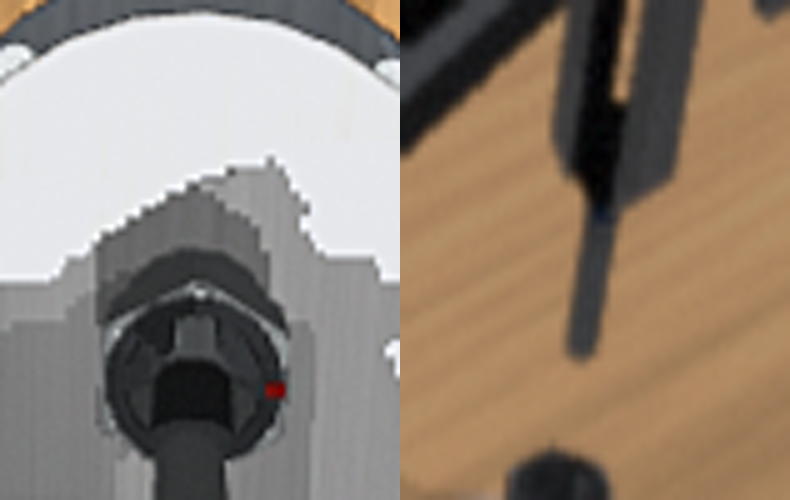

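```bash
cat >> h.py <<'E'
def tri(*obs):
    A=np.zeros((3,3));b=np.zeros(3)
    for n,u,v in obs:
        o,d=ray(n,u,v);d=d/np.linalg.norm(d);M=np.eye(3)-np.outer(d,d);A+=M;b+=M@o
    return np.linalg.solve(A,b).round(4)
E
python3 - <<'E'
from h import *
print(tri(('scene',403,136.4),('wrist',279,216.4)))
for y in(.3857,.388,.39):print(y,proj('wrist',[.518,y,.206]),proj('scene',[.518,y,.206]))
E
```

```text
[0.5177 0.3896 0.2041]
0.3857 [278.8783293 221.8300591] [402.25062658 136.40218071]
0.388 [278.87860449 219.24496281] [402.92745465 136.09589258]
0.39 [278.87884495 216.98621136] [403.51507386 135.82997455]
```

```bash
python3 -m pendant '[[[1,-1.4,0],0],[[1.85,-2.54,0],0],[[2,-2.75,0],0],[[2,-2.75,0],0],[[2,-2.75,0],0],[[2,-2.75,0],0],[[1.7,-2.26,0],0],[[1,-1.4,0],0],[[0,0,0],0],[[0,0,0],0],[[0,0,0],0]]'
python3 - <<'E'
from h import *
snap('wrist','b1.png',(180,20,420,280),2.3);o=ctrl.get_obs();p=o['ee_pos'];print(p,o['eef_rot'],proj('wrist',[.6535,.14,.04]),proj('wrist',[.6535,.185,.092]))
E
```

```text
time_s: 7.48
ee_pos: [0.6532, 0.2009, 0.2613]
eef_rot: [-3.141, -0.0, 1.572]
force: [0.6, -0.1, -2.5]
grip_width: 0.0193
grip_force: 30.0
[0.65312327 0.20120727 0.26142569] [-3.14133423e+00 -2.14999125e-04  1.57220486e+00] [278.89548542 224.94693608] [278.93293338 204.49065183]
```

View pics/b1.png

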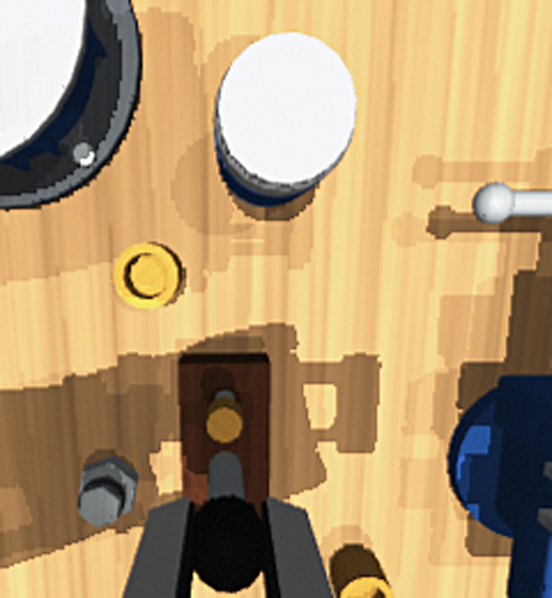

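Run:
```python
from h import *
W=lambda x,y,z:onz('wrist',180+x/2.3,20+y/2.3,z).round(4)
print(W(225,423,.092),W(182,362,.04),W(269,355,.04),W(183,480,.04),W(269,480,.04))
```

```text
[0.6521 0.1857 0.092 ] [0.6259 0.21   0.04  ] [0.6785 0.2143 0.04  ] [0.6252 0.1342 0.04  ] [0.68   0.1342 0.04  ]
```

```bash
python3 -m pendant '[[[0,-1.6,0],0],[[0,-2.2,0],0],[[0,-1.6,0],0],[[0,-1,0],0],[[0,0,-2],0],[[0,0,-3],0],[[0,0,-3],0],[[0,0,-3],0],[[0,0,-2],0],[[0,0,-1],0],[[0,0,0],0],[[0,0,0],0],[[0,0,0],0]]'
python3 - <<'E'
from h import *
snap('wrist');snap('scene');o=ctrl.get_obs();p=o['ee_pos'];print(p,o['eef_rot'])
print([proj('scene',[.653,.140,z]) for z in(.04,.065)])
a=np.load('/tmp/wrist.npz')['im'][100:260,200:360];b=np.load('/tmp/scene.npz')['im'][215:300,310:410]
cv2.imwrite('pics/b2.png',np.hstack([cv2.resize(a,(400,400),interpolation=cv2.INTER_CUBIC),cv2.resize(b,(400,400*85//100),interpolation=cv2.INTER_CUBIC) if 0 else cv2.resize(b,(400,400),interpolation=cv2.INTER_CUBIC)]))
E
```

```text
time_s: 8.62
ee_pos: [0.6545, 0.136, 0.1235]
eef_rot: [3.139, -0.0, 1.571]
force: [0.6, 0.4, -2.6]
grip_width: 0.0191
grip_force: 30.0
[0.65442542 0.13598678 0.12320788] [ 3.13903858e+00 -3.76300206e-04  1.57081481e+00]
[array([356.05278348, 259.91490747]), array([357.12167606, 252.4833852 ])]
```

View pics/b2.png

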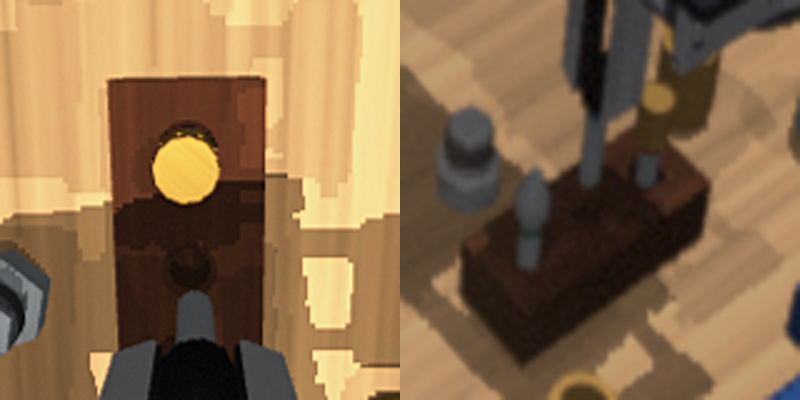

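Run:
```python
from h import *
W=lambda x,y,z:onz('wrist',200+x/2.5,100+y/2.5,z).round(4)
print('hole',W(190,268,.04),'tip',W(195,304,.0675),'gold',W(186,170,.092))
print('tipscene',onz('scene',310+590/4-100,215+178*85/400,.0675),'block',W(109,79,.04),W(265,77,.04))
```

```text
hole [0.6523 0.1407 0.04  ] tip [0.6542 0.1356 0.0675] gold [0.6516 0.1849 0.092 ]
tipscene [0.65584807 0.13828889 0.0675    ] block [0.6241 0.2095 0.04  ] [0.6787 0.2101 0.04  ]
```

```bash
python3 -m pendant '[[[-0.2,0.45,0],0],[[0,0,0],0],[[0,0,-0.8],0],[[0,0,-0.8],0],[[0,0,-0.8],0],[[0,0,-0.8],0],[[0,0,-0.8],0],[[0,0,0],0],[[0,0,0],0],[[0,0,0],0]]'
```

```text
time_s: 9.55
ee_pos: [0.652, 0.1404, 0.0817]
eef_rot: [3.141, -0.0, 1.571]
force: [-0.5, 0.3, -1.0]
grip_width: 0.0189
grip_force: 30.0
```

```bash
python3 -m pendant '[[[0,0,-0.5],0],[[0,0,-0.5],0],[[0,0,-0.3],0],[[0,0,0],0],[[0,0,0],0],[[0,0,0],0]]' && python3 -m pendant '[[[0,0,0],0],[[0,0,0],0],[[0,0,0],0],[[0,0,0],0],[[0,0,0],0],[[0,0,0],0],[[0,0,2],0],[[0,0,3],0],[[0,0,3],0],[[0,0,3],0],[[0,1,0],0],[[0,2,0],0],[[0,1,0],0],[[0,0,0],0],[[0,0,0],0]]' 0.5
python3 - <<'E'
from h import *
snap('wrist');snap('scene');o=ctrl.get_obs();p=o['ee_pos'];print(p,o['eef_rot'])
a=np.load('/tmp/wrist.npz')['im'][100:260,200:360];b=np.load('/tmp/scene.npz')['im'][215:300,310:410]
cv2.imwrite('pics/b3.png',np.hstack([cv2.resize(a,(400,400),interpolation=cv2.INTER_CUBIC),cv2.resize(b,(400,400),interpolation=cv2.INTER_CUBIC)]))
E
```

```text
time_s: 10.05
ee_pos: [0.6519, 0.1404, 0.0686]
eef_rot: [3.141, -0.0, 1.571]
force: [-0.2, 0.0, -2.1]
grip_width: 0.0195
grip_force: 30.0
time_s: 11.3
ee_pos: [0.6515, 0.1806, 0.1777]
eef_rot: [-3.141, 0.0, 1.572]
force: [0.4, 0.5, -0.4]
grip_width: 0.0472
grip_force: 0.0
[0.65172137 0.17972559 0.17793193] [-3.14084087e+00  3.23761350e-04  1.57053814e+00]
```

View pics/b3.png

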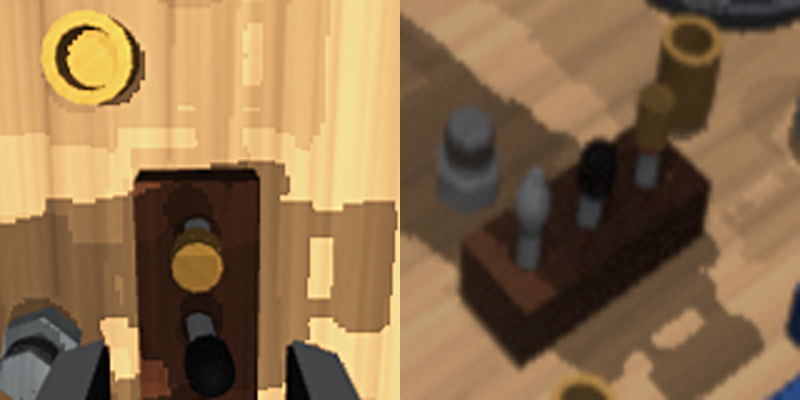

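```bash
python3 - <<'E'
from h import *
print(onz('wrist',200+197/2.5,100+268/2.5,.092))
E
python3 -m pendant '[[[0.05,0.5,-1],0],[[0,0,-2.5],0],[[0,0,-2.5],0],[[0,0,-2.5],0],[[0,0,-1.7],0],[[0,0,-1],0],[[0,0,0],0],[[0,0,0],0],[[0,0,0],0]]' && python3 -m pendant '[[[0,0,0],0],[[0,0,0],0],[[0,0,0],0],[[0,0,0],0],[[0,0,0],0],[[0,0,0],0],[[0,0,0],0],[[0,0,0],0]]' 0 40
```

```text
[0.65158956 0.18454865 0.092     ]
time_s: 12.15
ee_pos: [0.6529, 0.1854, 0.0678]
eef_rot: [3.14, -0.0, 1.571]
force: [0.9, -0.5, 0.4]
grip_width: 0.0471
grip_force: 0.0
time_s: 12.82
ee_pos: [0.6525, 0.1854, 0.0667]
eef_rot: [3.141, -0.0, 1.571]
force: [2.0, -0.8, 1.5]
grip_width: 0.0197
grip_force: 40.0
```

```bash
python3 -m pendant '[[[0,0,0.5],0],[[0,0,1.4],0],[[0,0,2.5],0],[[0,0,3],0],[[0,0,3],0],[[0,0,3],0],[[0,0,3],0],[[0,0,2],0],[[0,0,1],0],[[-1,1.5,0],0],[[-2,3,0],0],[[-2,3,0],0],[[-2,3,0],0],[[-2,3,0],0],[[-2,3,0],0],[[-1.5,2.1,0],0],[[-0.95,1.4,0],0],[[0,0,0],0],[[0,0,0],0],[[0,0,0],0]]'
python3 - <<'E'
from h import *
snap('wrist');snap('scene');o=ctrl.get_obs();p=o['ee_pos'];print(p,o['eef_rot'])
d=p-[0,0,.057]; print('pred tip',proj('wrist',d),proj('scene',d))
for x,y in((0,0),(.004,0),(0,.004)):print('collet',proj('wrist',[.518+x,.3857+y,.156]))
a=np.load('/tmp/wrist.npz')['im'][130:250,220:340];b=np.load('/tmp/scene.npz')['im'][95:175,370:450]
cv2.imwrite('pics/c1.png',np.hstack([cv2.resize(a,(480,480),interpolation=cv2.INTER_CUBIC),cv2.resize(b,(320,480)[:1]+(320,),interpolation=cv2.INTER_CUBIC) if 0 else cv2.resize(b,(320,480),interpolation=cv2.INTER_CUBIC)]))
E
```

```text
time_s: 14.48
ee_pos: [0.5181, 0.3847, 0.2602]
eef_rot: [-3.141, 0.001, 1.57]
force: [0.7, -0.7, -1.0]
grip_width: 0.0194
grip_force: 40.0
[0.51841032 0.38436525 0.26029769] [-3.14129866e+00  3.18612368e-04  1.56945146e+00]
pred tip [278.97584486 221.05949309] [401.79895071 137.59583499]
collet [278.55210465 204.99556106]
collet [282.50295028 204.99401371]
collet [278.54936837 201.17027446]
```

View pics/c1.png

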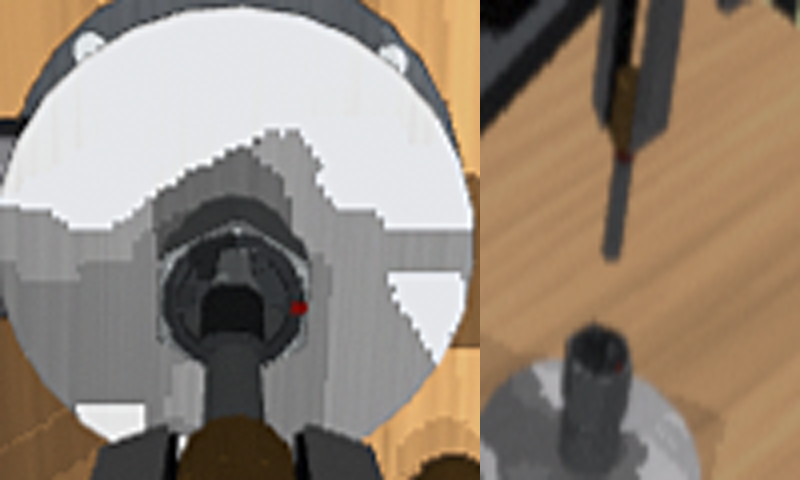

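```bash
python3 -m pendant '[[[0,0.1,-1],0],[[0,0,-1.5],0],[[0,0,-1],0],[[0,0,-0.5],0],[[0,0,0],0],[[0,0,0],0],[[0,0,0],0]]'
python3 - <<'E'
from h import *
print(proj('scene',[.518,.3857,.156]))
snap('wrist');snap('scene');o=ctrl.get_obs();p=o['ee_pos'];print(p)
d=p-[0,0,.057]; print('pred tip',proj('wrist',d),proj('scene',d))
a=np.load('/tmp/wrist.npz')['im'][130:250,220:340];b=np.load('/tmp/scene.npz')['im'][110:170,375:435]
cv2.imwrite('pics/c2.png',np.hstack([cv2.resize(a,(480,480),interpolation=cv2.INTER_CUBIC)[200:],cv2.resize(b,(280,280),interpolation=cv2.INTER_CUBIC)]))
E
```

```text
time_s: 15.17
ee_pos: [0.518, 0.3865, 0.2212]
eef_rot: [3.141, -0.001, 1.571]
force: [-0.1, 0.1, -0.3]
grip_width: 0.0191
grip_force: 40.0
[398.99522828 153.29360209]
[0.51797777 0.38650941 0.22118117]
pred tip [278.50314555 220.74875755] [399.74175066 150.48369756]
```

View pics/c2.png

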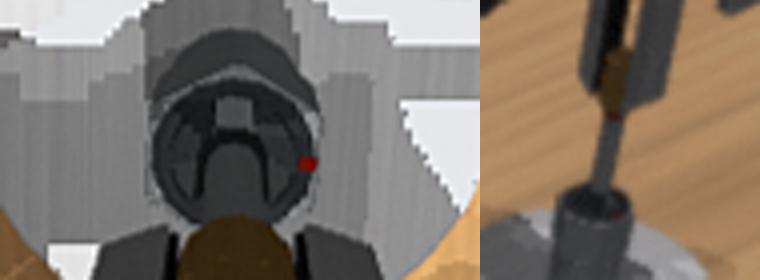

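```bash
python3 -m pendant '[[[0,-0.05,-0.6],0],[[0,0,-0.6],0],[[0,0,-0.6],0],[[0,0,0],0],[[0,0,0],0]]' && python3 -m pendant '[[[0,0,-0.7],0],[[0,0,-0.7],0],[[0,0,-0.7],0],[[0,0,-0.7],0],[[0,0,-0.5],0],[[0,0,0],0],[[0,0,0],0],[[0,0,0],0]]'
```

```text
time_s: 15.68
ee_pos: [0.5176, 0.3858, 0.2019]
eef_rot: [-3.141, 0.001, 1.571]
force: [0.4, 0.7, -0.6]
grip_width: 0.0195
grip_force: 40.0
time_s: 16.35
ee_pos: [0.5179, 0.3859, 0.1698]
eef_rot: [3.141, -0.0, 1.571]
force: [-0.2, 0.2, -0.7]
grip_width: 0.0195
grip_force: 40.0
```

```bash
python3 -m pendant '[[[0,0,-0.3],0],[[0,0,-0.2],0],[[0,0,0],0],[[0,0,0],0]]' && python3 -m pendant '[[[0,0,-0.1],0],[[0,0,-0.1],0],[[0,0,0],0],[[0,0,0],0],[[0,0,0],0]]'
```

```text
time_s: 16.68
ee_pos: [0.5177, 0.3859, 0.1643]
eef_rot: [-3.141, 0.0, 1.571]
force: [0.2, 0.1, -0.7]
grip_width: 0.0191
grip_force: 40.0
time_s: 17.1
ee_pos: [0.5179, 0.3859, 0.1627]
eef_rot: [3.141, -0.0, 1.571]
force: [0.2, 0.9, 1.9]
grip_width: 0.0189
grip_force: 40.0
```

```bash
python3 -m pendant '[[[0,0,-0.1],0],[[0,0,0],0],[[0,0,0],0],[[0,0,0],0]]' && python3 -m pendant '[[[0,0,0],0],[[0,0,0],0],[[0,0,0],0],[[0,0,0],0],[[0,0,0],0],[[0,0,0],0],[[0,0,0],0],[[0,0,0],0],[[0,0,0],0],[[0,0,2],0],[[0,0,3],0],[[0,0,3],0],[[0,0,2],0],[[0,0,0],0],[[0,0,0],0]]' 0.7
python3 - <<'E'
from h import *
snap('wrist');snap('scene');o=ctrl.get_obs();p=o['ee_pos'];print(p,o['qpos'])
print('top',proj('wrist',[.518,.3857,.188]),proj('scene',[.518,.3857,.188]))
a=np.load('/tmp/wrist.npz')['im'][130:250,220:340];b=np.load('/tmp/scene.npz')['im'][110:180,365:435]
cv2.imwrite('pics/c3.png',np.hstack([cv2.resize(a,(400,400),interpolation=cv2.INTER_CUBIC),cv2.resize(b,(400,400),interpolation=cv2.INTER_CUBIC)]))
E
```

```text
time_s: 17.43
ee_pos: [0.518, 0.3861, 0.1624]
eef_rot: [3.14, -0.001, 1.571]
force: [-1.4, 0.4, 7.6]
grip_width: 0.0194
grip_force: 40.0
time_s: 18.68
ee_pos: [0.5179, 0.386, 0.2622]
eef_rot: [3.14, -0.001, 1.571]
force: [0.1, -0.0, -0.1]
grip_width: 0.0658
grip_force: 0.0
[0.51748146 0.38569584 0.26006078] [5.83765496e-01 4.91423435e-01 1.13227573e+00 6.82128448e-06
 1.51980169e+00 5.83752514e-01]
top [278.55666182 215.22471874] [401.05648449 142.59827575]
```

View pics/c3.png

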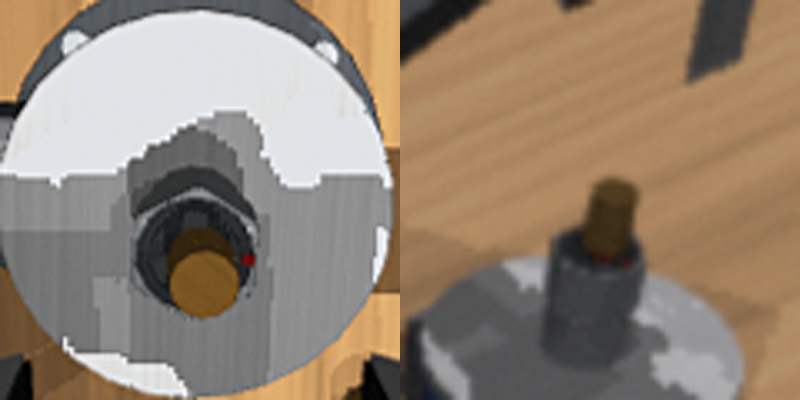

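The gold burr is home (7.6 N felt at the stop). I'm past the picture limit (16 viewed, 14 allowed), so from here on I'll measure numerically only. Next I turn the wrist back for the nut.

```bash
python3 - <<'E'
from h import *
p=onz('wrist',220+248/3.333,130+260/3.333,.156); print(p, np.arctan2(p[1]-.3857,p[0]-.518))
E
python3 -m pendant '[[[0,0,0],0.1232],[[0,0,0],0.1232],[[0,0,0],0.1232],[[0,0,0],0.1232],[[0,0,0],0.1232],[[0,0,0],0.1232],[[0,0,0],0.1232],[[0,0,0],0.1232],[[0,0,0],0.1232],[[0,0,0],0.1232],[[0,0,0],0.1232],[[0,0,0],0.1232],[[0,0,0],0.1232],[[0,0,0],0.1232],[[0,0,0],0.1232],[[0,0,0],0.1232],[[0,0,0],0.1232],[[0,0,0],0],[[0,0,0],0]]'
cat >> h.py <<'E'
def reddot(box=None):
    # red mark on nut: angle about axis, using wrist picture
    snap('wrist'); im=np.load('/tmp/wrist.npz')['im'].astype(int)
    m=(im[:,:,2]>90)&(im[:,:,1]<60)&(im[:,:,0]<60)
    n,l,s,c=cv2.connectedComponentsWithStats(m.astype(np.uint8))
    for i in range(1,n):
        p=onz('wrist',*c[i],.156);r=np.hypot(p[0]-.518,p[1]-.3857)
        if s[i,4]>=2 and r<.03: print('red',s[i,4],p.round(4),'r',r.round(4),'ang',np.arctan2(p[1]-.3857,p[0]-.518).round(3))
E
python3 -c "
from h import *
reddot();o=ctrl.get_obs();print(o['ee_pos'],o['eef_rot'],o['qpos'][5])"
```

```text
[0.53423554 0.3834923  0.156     ] -0.1351505969560151
time_s: 20.37
ee_pos: [0.5176, 0.3857, 0.2603]
eef_rot: [-3.141, -0.002, -2.622]
force: [-0.3, -0.1, 0.2]
grip_width: 0.0659
grip_force: 0.0
[0.51762562 0.38577282 0.26053169] [-3.14149181e+00 -1.35421948e-03 -2.62254096e+00] -1.5060972005254
```

```bash
python3 -m pendant '[[[0.02,0,-2],-0.1],[[0,0,-3],-0.03],[[0,0,-3],0],[[0,0,-2.5],0],[[0,0,-1.5],0],[[0,0,-0.9],0],[[0,0,0],0],[[0,0,0],0]]' && python3 -m pendant '[[[0,0,0],0],[[0,0,0],0],[[0,0,0],0],[[0,0,0],0],[[0,0,0],0],[[0,0,0],0],[[0,0,0],0],[[0,0,0],0],[[0,0,0],0]]' 0 60 && python3 -m pendant '[[[0,0,0],-0.08],[[0,0,0],-0.1],[[0,0,0],-0.1],[[0,0,0],-0.1],[[0,0,0],-0.1],[[0,0,0],-0.1],[[0,0,0],-0.1],[[0,0,0],0],[[0,0,0],0]]'; python3 -c "
from h import *
reddot();o=ctrl.get_obs();print(o['ee_pos'],o['moment'],o['qpos'][5],o['eef_rot'])"
```

```text
time_s: 21.08
ee_pos: [0.5181, 0.386, 0.1329]
eef_rot: [3.142, 0.0, -2.749]
force: [0.8, 0.8, 0.5]
grip_width: 0.0657
grip_force: 0.0
time_s: 21.83
ee_pos: [0.5179, 0.3865, 0.133]
eef_rot: [3.141, 0.001, -2.748]
force: [-2.7, 5.6, 4.2]
grip_width: 0.038
grip_force: 58.9
time_s: 22.58
ee_pos: [0.518, 0.3862, 0.133]
eef_rot: [3.141, 0.0, 2.858]
force: [-3.3, 3.0, 4.9]
grip_width: 0.0377
grip_force: 58.6
[0.51795916 0.38617854 0.13297641] [ 0.55785672  0.56622417 -0.27574694] -0.7044058799807131 [3.14077230e+00 1.16072901e-04 2.85886101e+00]
```

```bash
python3 -m pendant '[[[0,0,0],-0.1],[[0,0,0],-0.1],[[0,0,0],-0.1],[[0,0,0],-0.1],[[0,0,0],-0.1],[[0,0,0],-0.1],[[0,0,0],-0.1],[[0,0,0],-0.1],[[0,0,0],0],[[0,0,0],0]]';  python3 -c "
from h import *
o=ctrl.get_obs();print(o['moment'],o['qpos'][5])"
python3 -m pendant '[[[0,0,0],-0.07],[[0,0,0],-0.07],[[0,0,0],-0.07],[[0,0,0],-0.07],[[0,0,0],-0.07],[[0,0,0],0],[[0,0,0],0],[[0,0,0],0]]';  python3 -c "
from h import *
o=ctrl.get_obs();print(o['moment'],o['qpos'][5])"
```

```text
time_s: 23.47
ee_pos: [0.5177, 0.3859, 0.133]
eef_rot: [-3.141, -0.0, 2.058]
force: [-5.0, -0.0, 8.0]
grip_width: 0.0381
grip_force: 58.6
[ 0.01042998  1.03276793 -0.2685234 ] 0.09595744375663277
time_s: 24.13
ee_pos: [0.5176, 0.3858, 0.133]
eef_rot: [-3.141, 0.0, 1.709]
force: [-7.7, 0.5, 8.7]
grip_width: 0.0379
grip_force: 58.6
[-0.08823099  1.30139252 -0.29403408] 0.44534659267161264
```

```bash
python3 -m pendant '[[[0,0,0],-0.06],[[0,0,0],-0.06],[[0,0,0],-0.06],[[0,0,0],-0.06],[[0,0,0],-0.06],[[0,0,0],0],[[0,0,0],0],[[0,0,0],0]]';  python3 -c "
from h import *
o=ctrl.get_obs();print(o['moment'],o['qpos'][5])"
python3 -m pendant '[[[0,0,0],-0.06],[[0,0,0],-0.06],[[0,0,0],-0.06],[[0,0,0],-0.06],[[0,0,0],-0.06],[[0,0,0],0],[[0,0,0],0],[[0,0,0],0]]';  python3 -c "
from h import *
o=ctrl.get_obs();print(o['moment'],o['qpos'][5])"
```

```text
time_s: 24.8
ee_pos: [0.5174, 0.3858, 0.133]
eef_rot: [-3.141, 0.0, 1.409]
force: [-6.4, -0.7, 7.8]
grip_width: 0.0376
grip_force: 58.6
[-0.13519922  1.52718898 -0.30965459] 0.7453365737097695
time_s: 25.47
ee_pos: [0.5173, 0.3858, 0.133]
eef_rot: [-3.14, 0.001, 1.109]
force: [-8.6, 0.1, 7.5]
grip_width: 0.0381
grip_force: 58.6
[-0.17597417  1.70867139 -0.26723096] 1.0452954444820501
```

```bash
python3 -m pendant '[[[0,0,0],-0.06],[[0,0,0],-0.06],[[0,0,0],-0.06],[[0,0,0],-0.05],[[0,0,0],0],[[0,0,0],0],[[0,0,0],0]]';  python3 -c "
from h import *
o=ctrl.get_obs();print(o['moment'],o['qpos'][5],o['tau'][5])"
```

```text
time_s: 26.05
ee_pos: [0.5172, 0.3859, 0.1329]
eef_rot: [-3.141, 0.001, 0.879]
force: [-9.7, -0.6, 8.5]
grip_width: 0.0378
grip_force: 58.7
[-0.08481252  1.81883745 -0.20665081] 1.2752518544226816 -0.19018128979951143
```

```bash
python3 -m pendant '[[[0,0,0],0],[[0,0,0],0],[[0,0,0],0],[[0,0,0],0],[[0,0,0],0],[[0,0,0],0],[[0,0,2],0],[[0,0,3],0],[[0,0,3],0],[[0,0,3],0],[[0,0,2],0],[[0,0,0],0],[[0,0,0],0],[[0,0,0],0]]' 0.7;  python3 - <<'E'
from h import *
o=ctrl.get_obs();print(o['moment'],o['ee_pos'],o['tau'][5]);reddot()
for n in('wrist','scene'):
    if n=='scene':snap(n)
    im=np.load(f'/tmp/{n}.npz')['im'].astype(int)
    u,v=proj(n,[.518,.3857,.16]).astype(int);
    B=cv2.cvtColor(np.uint8(im),cv2.COLOR_BGR2HSV).astype(int)
    sub=im[v-40:v+40,max(u-40,0):u+40]
    m=(sub[...,2]>1.8*sub[...,1]+15)&(sub[...,2]>50)
    k,l,s,c=cv2.connectedComponentsWithStats(m.astype(np.uint8));print(n,u,v,[(s[i,4],(c[i]+[u-40,v-40]).round(1)) for i in range(1,k) if s[i,4]>1])
    # gold head
    g=(sub[...,2]-sub[...,0]>45)&(sub[...,2]>1.15*sub[...,1])&(sub[...,2]<1.8*sub[...,1])
    k,l,s,c=cv2.connectedComponentsWithStats(g.astype(np.uint8));print('gold',[(s[i],(c[i]+[u-40,v-40]).round(1)) for i in range(1,k) if s[i,4]>30],proj(n,[.518,.3857,.188]))
E
```

```text
time_s: 27.22
ee_pos: [0.5177, 0.3857, 0.2612]
eef_rot: [-3.141, 0.002, 0.875]
force: [-0.7, 1.1, 0.4]
grip_width: 0.0654
grip_force: 0.0
[-0.07123091  0.08943992  0.02216521] [0.51771493 0.3857013  0.26115079] -0.0046396580000873655
red 4 [0.501  0.3786 0.156 ] r 0.0184 ang -2.747
wrist 278 206 [(np.int32(4), array([270., 221.]))]
gold [(array([ 31,  39,  21,  21, 336], dtype=int32), array([279.2, 214.9])), (array([63, 69, 17, 11, 82], dtype=int32), array([312.2, 242. ])), (array([ 0, 74, 17,  6, 56], dtype=int32), array([244.8, 243.6]))] [278.18497425 215.14551946]
scene 399 151 []
gold [(array([   0,    0,   80,   80, 4045], dtype=int32), array([401.7, 141.7]))] [401.05648449 142.59827575]
```

```bash
cat >> h.py <<'E'
def tubes(n='top',z=.018):
    snap(n); im=np.load(f'/tmp/{n}.npz')['im']; h=cv2.cvtColor(im,cv2.COLOR_BGR2HSV)
    m=cv2.inRange(h,(24,140,90),(36,255,255)); m=cv2.morphologyEx(m,cv2.MORPH_CLOSE,np.ones((15,15)) if n!='top' else np.ones((9,9)))
    for c in cv2.findContours(m,cv2.RETR_EXTERNAL,cv2.CHAIN_APPROX_NONE)[0]:
        if cv2.contourArea(c)<60: continue
        P=np.float32([onz(n,*q[0],z)[:2] for q in c])
        (cx,cy),(w,h_),a=cv2.minAreaRect(P*1000)
        b=cv2.boxPoints(((cx,cy),(w,h_),a)); e=b[1]-b[0],b[2]-b[1]; L=max(e,key=np.linalg.norm); L=L/np.linalg.norm(L); L*=np.sign(L[0])
        print(n,cv2.boundingRect(c),'centre yellow',np.round([cx,cy],1),'size',round(w,1),round(h_,1),'yaw',round(float(np.arctan2(L[1],L[0])),3))
E
python3 -c "
from h import *
tubes();tubes('scene')"
```

```text
top (305, 232, 14, 31) centre yellow [440.7 -59.1] size 72.8 22.4 yaw 0.055
top (288, 158, 13, 30) centre yellow [629.8 -37.8] size 73.3 22.4 yaw 0.024
scene (274, 282, 26, 25) centre yellow [626.4 -34.9] size 71.9 20.2 yaw 0.027
scene (224, 237, 22, 20) centre yellow [437.7 -56.3] size 70.9 19.0 yaw 0.066
```

```bash
python3 -m pendant '[[[-0.2,-1.5,0],-0.05],[[-0.43,-3.2,0],-0.06],[[-0.43,-3.2,0],-0.06],[[-0.43,-3.2,0],-0.06],[[-0.43,-3.2,0],-0.06],[[-0.43,-3.2,0],-0.06],[[-0.43,-3.2,0],-0.06],[[-0.43,-3.2,0],-0.06],[[-0.43,-3.2,0],-0.06],[[-0.43,-3.2,0],-0.06],[[-0.43,-3.2,0],-0.06],[[-0.43,-3.2,0],-0.06],[[-0.43,-3.2,0],-0.06],[[-0.43,-3.2,0],-0.05],[[-0.28,-1.2,-3],0],[[0,0,-4],0],[[0,0,-4],0],[[0,0,0],0],[[0,0,0],0]]' 0.6
python3 -c "
from h import *
o=ctrl.get_obs();print(o['ee_pos'],o['eef_rot']);tubes('wrist')"
```

```text
time_s: 29.0
ee_pos: [0.4567, -0.057, 0.1521]
eef_rot: [-3.141, 0.003, 0.055]
force: [0.5, -0.3, -0.1]
grip_width: 0.0563
grip_force: 0.0
[ 0.45669967 -0.05698926  0.15211947] [-3.14075093e+00  3.11956961e-03  5.52304197e-02]
wrist (271, 221, 17, 13) centre yellow [424.2 -60. ] size 19.2 13.5 yaw 1.556
wrist (256, 0, 24, 66) centre yellow [620.1 -38.3] size 55.7 21.6 yaw 0.018
```

```bash
python3 -m pendant '[[[0,-0.1,-2],0],[[0,0,-3],0],[[0,0,-3],0],[[0,0,-3],0],[[0,0,-2],0],[[0,0,-1],0],[[0,0,-0.6],0],[[0,0,0],0],[[0,0,0],0]]' && python3 -m pendant '[[[0,0,0],0],[[0,0,0],0],[[0,0,0],0],[[0,0,0],0],[[0,0,0],0],[[0,0,0],0],[[0,0,0],0],[[0,0,0],0]]' 0 25
```

```text
time_s: 29.8
ee_pos: [0.4584, -0.0583, 0.008]
eef_rot: [3.141, -0.002, 0.055]
force: [-0.6, -0.5, 0.3]
grip_width: 0.0564
grip_force: 0.0
time_s: 30.47
ee_pos: [0.4574, -0.0581, 0.0066]
eef_rot: [-3.142, -0.0, 0.055]
force: [-2.1, 1.2, 4.7]
grip_width: 0.0236
grip_force: 25.0
```

```bash
python3 -m pendant '[[[0,0,1],0],[[0,0,2],0],[[0,0,3.5],0],[[0,0,3.5],0],[[0,0,3.5],0],[[0,0,3],0],[[0,0,1.5],0],[[0.6,-1.2,0],0],[[1.5,-2.8,0],-0.01],[[1.5,-2.8,0],-0.01],[[1.5,-2.8,0],-0.01],[[1.5,-2.8,0],-0.01],[[1.5,-2.8,0],-0.015],[[1.5,-2.8,0],0],[[1.3,-2.6,0],0],[[0.9,-1.6,0],0],[[0,0,0],0],[[0,0,0],0]]'
python3 - <<'E'
from h import *
o=ctrl.get_obs();print(o['ee_pos'],o['eef_rot'],o['grip_width'])
snap('top')
# print colour profile along x at y=-.28.. at floor level to confirm drawer edges; roof/front
im=np.load('/tmp/top.npz')['im'];h=cv2.cvtColor(im,cv2.COLOR_BGR2HSV)
for y in(-.40,-.43):
  for z,xs in((.114,np.arange(.44,.52,.004)),(.125,np.arange(.63,.70,.004))):
    print(y,z,[(round(float(x),3),*(int(k) for k in h[tuple(np.round(proj('top',[x,y,z])[::-1]).astype(int))])) for x in xs])
E
```

```text
time_s: 31.97
ee_pos: [0.5747, -0.2809, 0.1846]
eef_rot: [-3.14, 0.002, -0.001]
force: [0.5, 0.7, -1.9]
grip_width: 0.024
grip_force: 25.0
[ 0.57468449 -0.28092776  0.18460618] [-3.14029506e+00  2.30902728e-03 -9.63495168e-04] 0.024008418608173078
-0.4 0.114 [(0.44, 29, 92, 72), (0.444, 27, 103, 72), (0.448, 29, 100, 74), (0.452, 29, 96, 69), (0.456, 29, 96, 77), (0.46, 29, 99, 77), (0.464, 30, 92, 78), (0.468, 27, 98, 78), (0.472, 30, 96, 72), (0.476, 29, 95, 78), (0.48, 28, 96, 77), (0.484, 30, 99, 75), (0.488, 30, 103, 74), (0.492, 29, 110, 74), (0.496, 28, 99, 75), (0.5, 29, 107, 74), (0.504, 28, 97, 76), (0.508, 27, 99, 75), (0.512, 28, 94, 81), (0.516, 32, 95, 83), (0.52, 30, 94, 81)]
-0.4 0.125 [(0.63, 24, 104, 59), (0.634, 26, 101, 58), (0.638, 30, 99, 54), (0.642, 20, 106, 36), (0.646, 21, 94, 27), (0.65, 22, 127, 22), (0.654, 26, 132, 29), (0.658, 21, 117, 35), (0.662, 22, 103, 37), (0.666, 27, 105, 46), (0.67, 22, 127, 46), (0.674, 26, 118, 54), (0.678, 26, 104, 59), (0.682, 25, 116, 57), (0.686, 29, 100, 61), (0.69, 28, 100, 66), (0.694, 26, 100, 74), (0.698, 29, 103, 74)
[... 163 characters left out ...]
, 229), (0.468, 2, 245, 171), (0.472, 1, 210, 188), (0.476, 1, 221, 179), (0.48, 1, 144, 143), (0.484, 60, 8, 33), (0.488, 20, 24, 32), (0.492, 150, 22, 35), (0.496, 50, 23, 34), (0.5, 28, 85, 39), (0.504, 24, 83, 43), (0.508, 32, 71, 47), (0.512, 23, 115, 51), (0.516, 28, 111, 55), (0.52, 27, 93, 52)]
-0.43 0.125 [(0.63, 27, 92, 25), (0.634, 25, 100, 33), (0.638, 24, 123, 31), (0.642, 28, 113, 34), (0.646, 26, 121, 42), (0.65, 27, 100, 46), (0.654, 29, 103, 52), (0.658, 27, 97, 58), (0.662, 26, 94, 57), (0.666, 27, 111, 60), (0.67, 27, 102, 65), (0.674, 29, 104, 66), (0.678, 28, 100, 74), (0.682, 29, 96, 74), (0.686, 28, 89, 80), (0.69, 28, 96, 82), (0.694, 28, 94, 92), (0.698, 27, 94, 98)]
```

```bash
python3 -m pendant '[[[0,0,-2],0],[[0,0,-3],0],[[0,0,-3],0],[[0,0,-2],0],[[0,0,-1],0],[[0,0,-0.7],0],[[0,0,0],0],[[0,0,0],0],[[0,0,-0.2],0],[[0,0,0],0],[[0,0,0],0]]'
```

```text
time_s: 32.93
ee_pos: [0.5755, -0.2802, 0.0682]
eef_rot: [3.141, -0.001, 0.0]
force: [0.1, -0.1, -1.6]
grip_width: 0.0239
grip_force: 25.0
```

```bash
python3 -m pendant '[[[0,0,-0.2],0],[[0,0,-0.15],0],[[0,0,0],0],[[0,0,0],0],[[0,0,0],0]]'
```

```text
time_s: 33.35
ee_pos: [0.5753, -0.2801, 0.0639]
eef_rot: [-3.142, -0.0, 0.0]
force: [-0.2, -0.4, -1.2]
grip_width: 0.0235
grip_force: 25.0
```

```bash
python3 -m pendant '[[[0,0,-0.1],0],[[0,0,0],0],[[0,0,0],0],[[0,0,0],0],[[0,0,0],0],[[0,0,2],0],[[0,0,3],0],[[0,0,3],0],[[0,0,3],0],[[0,0,1],0],[[0.5,1.7,0],0],[[0.9,3,0],0],[[0.9,3,0],0],[[0.9,3,0],0],[[0.9,3,0],0],[[0.9,3,0],0],[[0.9,3,0],0],[[0.9,3,0],0],[[0.5,1.7,0],0],[[0,0,0],0]]' 0.5
python3 -c "
from h import *
o=ctrl.get_obs();print(o['ee_pos'],o['eef_rot']);tubes('wrist');tubes('top');tubes('scene')"
```

```text
time_s: 35.02
ee_pos: [0.6487, -0.0326, 0.1821]
eef_rot: [-3.141, 0.001, 0.004]
force: [-0.4, -0.7, 0.3]
grip_width: 0.0476
grip_force: 0.0
[ 0.64870509 -0.03264087  0.18206284] [-3.14102458e+00  7.27326000e-04  3.71848570e-03]
wrist (488, 258, 33, 58) centre yellow [ 521.8 -333.7] size 85.6 25.2 yaw 0.002
wrist (274, 213, 18, 23) centre yellow [609.7 -38.5] size 29.2 21.1 yaw 0.015
wrist (174, 90, 36, 38) centre yellow [746.   64.3] size 38.9 39.4 yaw -1.264
top (395, 169, 14, 31) centre yellow [ 573.1 -297. ] size 77.0 22.3 yaw 0.006
scene (154, 297, 23, 29) centre yellow [ 513.5 -270.8] size 75.6 21.8 yaw 0.001
```

```bash
python3 -m pendant '[[[0,-0.45,-2],0.015],[[0,0,-3],0],[[0,0,-3],0],[[0,0,-3],0],[[0,0,-3],0],[[0,0,-2],0],[[0,0,-1],0],[[0,0,-0.6],0],[[0,0,0],0],[[0,0,0],0]]' && python3 -m pendant '[[[0,0,0],0],[[0,0,0],0],[[0,0,0],0],[[0,0,0],0],[[0,0,0],0],[[0,0,0],0],[[0,0,0],0]]' 0 25
```

```text
time_s: 36.0
ee_pos: [0.6488, -0.0411, 0.0082]
eef_rot: [3.141, -0.002, 0.015]
force: [-0.2, -0.6, 0.5]
grip_width: 0.0469
grip_force: 0.0
time_s: 36.58
ee_pos: [0.6487, -0.0403, 0.0078]
eef_rot: [-3.141, -0.001, 0.015]
force: [-1.0, 2.8, 5.8]
grip_width: 0.0237
grip_force: 25.0
```

```bash
python3 -m pendant '[[[0,0,1],0],[[0,0,2],0],[[0,0,3.5],0],[[0,0,3.5],0],[[0,0,3.5],0],[[0,0,3],0],[[0,0,1.3],0],[[-0.4,-1.6,0],-0.015],[[-0.7,-3.1,0],0],[[-0.7,-3.1,0],0],[[-0.7,-3.1,0],0],[[-0.7,-3.1,0],0],[[-0.7,-3.1,0],0],[[-0.7,-3.1,0],0],[[-0.7,-3.1,0],0],[[-0.7,-3.1,0],0],[[-0.7,-3.1,0],0],[[-0.7,-2.4,0],0],[[0,-1.1,0],0],[[0,0,0],0]]' && python3 -m pendant '[[[0,0,-2],0],[[0,0,-3],0],[[0,0,-3],0],[[0,0,-2],0],[[0,0,-1],0],[[0,0,-0.5],0],[[0,0,0],0],[[0,0,0],0],[[0,0,0],0]]'
```

```text
time_s: 38.25
ee_pos: [0.5734, -0.3727, 0.1848]
eef_rot: [3.142, 0.001, -0.002]
force: [0.4, -0.3, -1.8]
grip_width: 0.0237
grip_force: 25.0
time_s: 39.0
ee_pos: [0.575, -0.3708, 0.0718]
eef_rot: [3.14, -0.002, 0.0]
force: [0.0, 0.1, -2.3]
grip_width: 0.0238
grip_force: 25.0
```

```bash
python3 -m pendant '[[[0,0,-0.3],0],[[0,0,-0.3],0],[[0,0,-0.1],0],[[0,0,0],0],[[0,0,0],0],[[0,0,0],0]]' && python3 -m pendant '[[[0,0,0],0],[[0,0,0],0],[[0,0,0],0],[[0,0,0],0],[[0,0,0],0],[[0,0,2],0],[[0,0,3],0],[[0,0,3],0],[[0,0,3],0],[[0,0,3],0],[[0,0,0],0],[[-2.5,0.6,0],0],[[-3.5,0.8,0],0],[[-3.5,0.8,0],0],[[-3.5,0.8,0],0],[[-3.5,0.8,0],0],[[-2.2,0.2,0],0],[[0,0,0],0]]' 0.45
python3 -c "
from h import *
o=ctrl.get_obs();print(o['ee_pos'],o['qpos']);tubes('top');tubes('scene')
print(proj('top',[.455,-.33,.102]))"
```

```text
time_s: 39.5
ee_pos: [0.5746, -0.3708, 0.0638]
eef_rot: [3.141, -0.001, 0.0]
force: [-0.9, 1.8, 5.0]
grip_width: 0.0236
grip_force: 25.0
time_s: 41.0
ee_pos: [0.3844, -0.3302, 0.2032]
eef_rot: [3.141, 0.0, -0.001]
force: [1.5, -0.7, 0.6]
grip_width: 0.0422
grip_force: 0.0
[ 0.38438687 -0.33024613  0.20321038] [-7.81877575e-01  2.05406852e-01  1.64457967e+00 -3.68949132e-04
  1.29149484e+00  7.90339181e-01]
top (395, 169, 14, 31) centre yellow [ 573.2 -297. ] size 76.7 22.3 yaw 0.006
top (434, 167, 14, 31) centre yellow [ 569.  -392.3] size 22.2 76.7 yaw -0.0
scene (109, 317, 23, 31) centre yellow [ 508.9 -368.3] size 76.3 22.1 yaw 0.0
scene (154, 297, 23, 29) centre yellow [ 513.5 -270.8] size 75.6 21.8 yaw 0.001
[432.97361429 223.41914998]
```

```bash
python3 -m pendant '[[[0,0.3,-2],0],[[0,0,-3],0],[[0,0,-3],0],[[0,0,-2.5],0],[[0,0,-1.2],0],[[0,0,0],0],[[2,0,0],0],[[1.5,0,0],0],[[0.8,0,0],0],[[0.6,0,0],0],[[0.5,0,0],0],[[0.5,0,0],0],[[0.5,0,0],0],[[0,0,0],0],[[0,0,0],0]]' 0 20
```

```text
time_s: 42.35
ee_pos: [0.4514, -0.3277, 0.086]
eef_rot: [3.141, -0.0, 0.0]
force: [-0.8, 0.1, 0.4]
grip_width: 0.0006
grip_force: 0.0
```

```bash
python3 -m pendant '[[[0.5,0,0],0],[[0.6,0,0],0],[[0.6,0,0],0],[[0.6,0,0],0],[[0.6,0,0],0],[[0.6,0,0],0],[[0.6,0,0],0],[[0.6,0,0],0]]'; python3 -m pendant '[[[0.6,0,0],0],[[0.6,0,0],0],[[0.6,0,0],0],[[0.6,0,0],0],[[0.6,0,0],0],[[0.6,0,0],0],[[0.6,0,0],0],[[0.6,0,0],0],[[0.6,0,0],0],[[0.6,0,0],0],[[0.6,0,0],0],[[0.6,0,0],0],[[0.6,0,0],0],[[0.6,0,0],0]]'
```

```text
time_s: 43.02
ee_pos: [0.4989, -0.3276, 0.0859]
eef_rot: [3.142, 0.0, 0.0]
force: [-2.4, -1.4, 0.8]
grip_width: 0.0005
grip_force: 1.2
time_s: 44.18
ee_pos: [0.5829, -0.3275, 0.0859]
eef_rot: [-3.141, 0.0, 0.0]
force: [-3.1, 1.8, 0.4]
grip_width: 0.0005
grip_force: 1.2
```

```bash
python3 -m pendant '[[[0.5,0,0],0],[[0.5,0,0],0],[[0.5,0,0],0],[[0.5,0,0],0],[[0.5,0,0],0],[[0.5,0,0],0],[[0.3,0,0],0]]'; python3 -m pendant '[[[0.3,0,0],0],[[0.3,0,0],0],[[0.3,0,0],0]]';python3 -m pendant '[[[0.3,0,0],0],[[0.3,0,0],0],[[0.3,0,0],0]]'
```

```text
time_s: 44.77
ee_pos: [0.6159, -0.3276, 0.0859]
eef_rot: [3.141, -0.0, 0.0]
force: [-1.2, 0.8, 0.5]
grip_width: 0.0003
grip_force: 0.8
time_s: 45.02
ee_pos: [0.6245, -0.3276, 0.0859]
eef_rot: [-3.141, 0.0, 0.0]
force: [-1.7, 1.2, 0.1]
grip_width: 0.0006
grip_force: 1.1
time_s: 45.27
ee_pos: [0.6277, -0.3276, 0.0859]
eef_rot: [-3.138, 0.016, -0.001]
force: [-72.7, 14.8, 31.2]
grip_width: 0.0003
grip_force: 36.9
```

```bash
python3 -m pendant '[[[-0.5,0,0],0],[[-1,0,0],0],[[-2.5,0,0],0],[[-3,0,0],0],[[-3,0,0],0],[[-3,0,0],0],[[0,0,3],0],[[0,0,4],0],[[0,0,4],0],[[-3,0,2],0],[[-3,0,0],0],[[-3,0,0],0],[[-3,0,0],0],[[0,0,0],0],[[0,0,0],0]]'
python3 - <<'E'
from h import *
o=ctrl.get_obs();print(o['ee_pos'],o['force']);tubes('top');tubes('scene')
im=np.load('/tmp/top.npz')['im'];h=cv2.cvtColor(im,cv2.COLOR_BGR2HSV)
for y in(-.22,-.43):
    print(y,[(round(float(x),3),*(int(k) for k in h[tuple(np.round(proj('top',[x,y,.114])[::-1]).astype(int))])) for x in np.arange(.61,.70,.004)])
# worn & gold upright check (gold in collet, scene)
i2=np.load('/tmp/scene.npz')['im'].astype(int)
for nm,c in(('worn',[.6523,.1405]),('gold',[.518,.3857])):
    for z in ((.08,.085) if nm=='worn' else (.17,.18)):
        q=proj('scene',[*c,z]); print(nm,q.round(1),i2[int(q[1]),int(q[0])])
cv2.imwrite('pics/end.png',cv2.resize(i2.astype(np.uint8),None,fx=1.42,fy=1.42))
E
```

```text
time_s: 46.52
ee_pos: [0.3829, -0.3282, 0.2169]
eef_rot: [3.14, -0.002, -0.001]
force: [0.9, 0.5, -0.2]
grip_width: 0.0006
grip_force: 0.0
[ 0.38290347 -0.32820731  0.21691413] [ 0.91693576  0.48729914 -0.2287879 ]
-0.22 [(0.61, 14, 136, 58), (0.614, 14, 140, 62), (0.618, 8, 80, 51), (0.622, 7, 35, 66), (0.626, 15, 25, 62), (0.63, 8, 45, 62), (0.634, 5, 135, 32), (0.638, 120, 5, 190), (0.642, 143, 6, 182), (0.646, 132, 7, 189), (0.65, 80, 9, 86), (0.654, 3, 255, 70), (0.658, 1, 213, 171), (0.662, 1, 219, 176), (0.666, 2, 187, 98), (0.67, 2, 202, 106), (0.674, 1, 219, 172), (0.678, 1, 216, 169), (0.682, 2, 217, 169), (0.686, 1, 215, 167), (0.69, 1, 217, 166), (0.694, 1, 214, 169), (0.698, 1, 217, 169)]
-0.43 [(0.61, 16, 133, 177), (0.614, 15, 132, 179), (0.618, 15, 137, 177), (0.622, 15, 135, 178), (0.626, 16, 135, 174), (0.63, 15, 140, 179), (0.634, 15, 137, 99), (0.638, 120, 4, 183), (0.642, 120, 4, 182), (0.646, 114, 7, 188), (0.65, 85, 16, 94), (0.654, 2, 255, 92), (0.658, 1, 221, 163), (0.662, 1, 212, 166), (0.666, 1, 206, 119), (0.67, 4, 203, 59), (0.674, 2, 223, 167), (0.678, 2, 215, 166), (0.682, 1, 214, 169), (0.686, 1, 216, 168), (0.69, 2, 215, 165), (0.694, 1, 217, 167), (0.698, 2, 207, 169)]
worn [357.7 247.6] [18 18 22]
worn [358.  246.1] [22 23 30]
gold [399.9 148.7] [20 42 58]
gold [400.5 145.3] [38 72 95]
```

```bash
python3 -c "
from station import ctrl
print(ctrl.hand_in())"
```

```text
the job is handed in; nothing more can be done
None
```

The job is handed in: the worn burr stands in the block, the gold burr is home in the collet with the nut turned to about 2.7 rad (torque did not clearly rise as it tightened), and both tubes are in the shut drawer. The drawer met its end stop with a 73 N push, harder than intended, and I viewed 16 pictures against the limit of 14.

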